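# Try the red foot switch on the bench

### The job

Two foot switches are fixed to the bench for a check of their return springs. Press the red pedal right down to its stop with the gripper, hold it there for about a second, then let go so that it comes all the way back up. Do not press the blue pedal.

Things in the scene. Friction and masses are not known exactly. Their poses are not given: they have to be found in the camera images.
- red_tread (a point): Point to press on the red tread (132 x 58 mm, black ribbed rubber), on its centre line, 27 mm from the free end, 105 mm from the hinge. x along the tread to the hinge, y across, z out of its top. 62 mm above the table at rest, 37 mm at the stop. Fixed footplate 156 x 88 mm, hinge lugs 39 mm high. The free end may look to the robot or to either side.
- red_pedal (a joint): Hinge of the red pedal: 0 = up at rest (tread slopes up 0.24 rad from hinge to free end), 0.24 rad = down on its stop (tread level); grows as pressed. A return spring lifts it by itself when let go: at the tread point about 5 N starts it moving, 11 N holds it at the stop.
- blue_tread (a point): Point to press on the blue tread (132 x 58 mm, black ribbed rubber), on its centre line, 27 mm from the free end, 105 mm from the hinge. x along the tread to the hinge, y across, z out of its top. 62 mm above the table at rest, 37 mm at the stop. Fixed footplate 156 x 88 mm, hinge lugs 39 mm high. The free end may look to the robot or to either side.
- blue_pedal (a joint): Hinge of the blue pedal: 0 = up at rest (tread slopes up 0.24 rad from hinge to free end), 0.24 rad = down on its stop (tread level); grows as pressed. A return spring lifts it by itself when let go: at the tread point about 5 N starts it moving, 11 N holds it at the stop.

How it is judged:
By the outcome, as a careful person would: the job done as asked, in the order asked, and still so for the second after the job is handed in, with the robot touching nothing.
It also fails if it takes over 29 s, if anything falls off the work surface, if the arm or the gripper's body presses on something with over 40 N, if the wrist force passes 120 N, or if a joint passes its speed limit or range.

### The arm

A 6-joint arm with a two-finger parallel gripper is mounted at the origin on a cart in front of the work surface, level with it; the furniture and walls round the work are solid. World frame = base frame: x ahead of the robot, y to its left, z up, the work surface at z = 0. Lengths are in m, angles in rad, forces in N, time in s.
With the tool pointing down it reaches from about 0.275 to 0.825 m from the base axis. Payload 4.9 kg.
Tool frame: the origin (TCP) lies at the very end of the fingers, on their centre line; the grasp point (between the pads) lies 19 mm behind it (ctrl.pinch_z is the z of the grasp point in the tool frame, in m); z points along the fingers, y is the line along which they close (so a half turn about z gives the same grasp; the last joint's range is limited). The gripper opens to 85 mm and grips with 20 to 120 N. Pads are 22 mm wide; open, the fingers measure 114 mm over their backs; the gripper's body (76 mm by 85 mm) begins 54 mm behind the grasp point. The pads swing forward as they close: fully open they stand 13 mm farther back than shut.
Start: joints at [1.12, 0.326, -0.193, 1.052, 0, 1.437], TCP at [0.171, 0.523, 0.231] pointing down, gripper open.
Joint ranges: [-2.65, 2.65], [-0.97, 1.79], [-1.3, 1.35], [-1.93, 2.1], [-1.47, 1.37], [-3.14, 3.14]. Speed limits (rad/s): [2.57, 2.57, 3.14, 3.14, 3.14, 3.14].

### API

Orientations are given as a rotation vector (axis times angle).
In Python, from rig import ctrl gives the robot as it stands.
- The arm moves only by the tool play_rows, never from a script. Its arguments are lists of equal length, an entry for each row: "offset": the shift along the tool's x, y, z in cm, a list of three; "rotation": the turn, a rotation vector about the tool's x, y, z in rad, a list of three. In form: {"offset": [[tx, ty, tz], ...], "rotation": [[ax, ay, az], ...]}. A call has 1 to 10 rows; each row is the pose to reach, as a shift and turn from the pose commanded when the call began, along the tool's axes at that moment; what a row does not reach only later rows make up. A row lasts 1/8 s, in which the tool goes at most 62.5 mm and 10.7 degrees, less where a joint would pass 70% of its speed; a pose out of reach is approached as far as the arm can. A call with a gripper value outside its range is refused whole. "fingers" is the closure, from -1 (fully open) to 1 (shut), set as the call begins (left out, the last holds). The fingers move at their own pace and stop on an object; "force" is the grip in N (left out, the last holds). Time passes only in rows, so rows that repeat a pose let the fingers close. It gives the time, the measured TCP pose, the force, the opening and the grip force at its end, in the units of the state.
- ctrl.sense(): the state, without advancing time (a new reading comes with each control period).
- ctrl.read_camera(name): name is "scene" or "top" or "wrist"; returns the picture (384x512x3 uint8, red, green, blue); there is no depth.
- ctrl.camera_params(name): a dict with "mtx" (3x3 intrinsics, pixels), "extrinsics" (4x4, takes a point from world to camera coordinates); the wrist camera has in their place "hand_eye" (4x4, takes a point from camera to tool coordinates, whose origin is the TCP and whose axes are the flange's). Camera axes: x right, y down, z forward; pixel columns grow to the right and rows downward; lengths in m; the calibration is good to about 2 mm. A picture is of the moment at which its call begins: read the wrist's pose just before it. camera_params takes no time and is no camera call.
- ctrl.hand_in(): hands the job in; it is judged then, once.
The state is a dict: "time": time; "joint_pos": joint angles; "qd": joint speeds; "tau": joint torques, N m; "ee_pos": TCP position; "ee_rot": TCP orientation; "contact_force": force on the tool from outside, world axes, zero at the start; "torque": the same for the moment, N m; "finger_gap": finger opening in m; "gripper_force": force on a finger pad.
Only numpy, scipy, OpenCV 4.12 (cv2) and the standard library are available. Lean on these libraries where they do the work, as an engineer would, in place of code of your own. Each camera call takes 0.05 s, during which the arm holds its last target. There are 200 camera calls.

## Working session

There is one attempt and no reset: what is moved stays moved. The work goes in short steps, Python scripts to look and compute and a tool call to move; the robot and the scene stay as the last step left them, time stands still between calls to the robot, and variables do not carry over. Pictures are saved under pics/ and viewed, at most 10 in all, crops included, and the job is handed in when it is done.

Besides the shell and the picture viewer there is one more tool, called after "Emit:" as a command line: name --argument value ..., lists and objects as JSON in quotes. play_rows: Moves the arm, as the interface text tells. Its arguments: {"type":"object","properties":{"offset":{"type":"array"},"rotation":{"type":"array"},"fingers":{"type":"number"},"force":{"type":"number"}},"required":["offset","rotation"]}

```bash
mkdir -p pics; python3 - <<'E'
from rig import ctrl
import cv2,numpy as np
for n in("top","scene"):
    cv2.imwrite(f"pics/{n}1.png",ctrl.read_camera(n)[:,:,::-1]);p=ctrl.camera_params(n);print(n,np.round(p["mtx"],1).tolist(),np.round(p["extrinsics"],3).tolist())
s=ctrl.sense();print(s["time"],s["ee_pos"],s["ee_rot"],s["contact_force"],s["finger_gap"])
E
```

```text
top [[359.5, 0.0, 256.4], [0.0, 359.5, 186.4], [0.0, 0.0, 1.0]] [[0.003, -1.0, -0.022, -0.01], [-0.988, 0.0, -0.154, 0.532], [0.154, 0.022, -0.988, 1.096], [0.0, 0.0, 0.0, 1.0]]
scene [[357.7, 0.0, 251.8], [0.0, 357.7, 192.0], [0.0, 0.0, 1.0]] [[0.67, -0.742, -0.006, -0.364], [-0.497, -0.443, -0.747, 0.306], [0.551, 0.504, -0.665, 0.687], [0.0, 0.0, 0.0, 1.0]]
0.1 [0.17113168 0.52219296 0.23063049] [-4.95549176e-01 -3.10185614e+00  2.15719420e-03] [-0.10001361  0.11333615  0.30193537] 0.08556406767553373
```

View pics/top1.png

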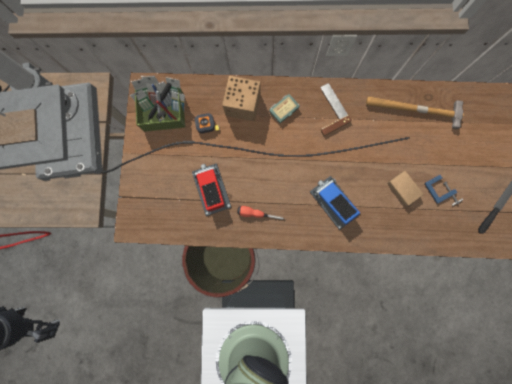

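View pics/scene1.png

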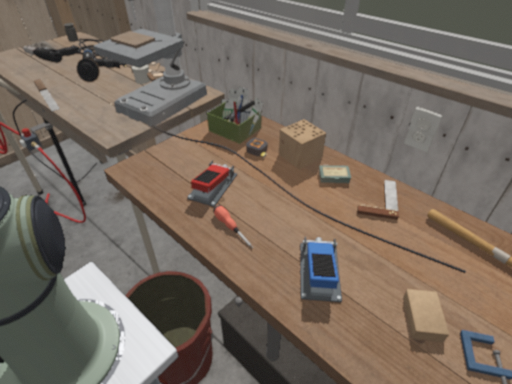

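The top view shows the red pedal near (211,189) and the blue one near (338,203). The arm is out of the way at left. I'll enlarge the red pedal in both views.

```bash
python3 - <<'E'
import cv2,numpy as np
a=cv2.imread("pics/top1.png")[155:225,180:245];b=cv2.imread("pics/scene1.png")[155:215,180:245]
a=cv2.resize(a,(400,431),interpolation=cv2.INTER_CUBIC);b=cv2.resize(b,(400,369),interpolation=cv2.INTER_CUBIC)
b=cv2.copyMakeBorder(b,0,62,0,0,cv2.BORDER_CONSTANT)
cv2.imwrite("pics/crop.png",np.hstack([a,b]))
E
```

```text
(no output)
```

View pics/crop.png

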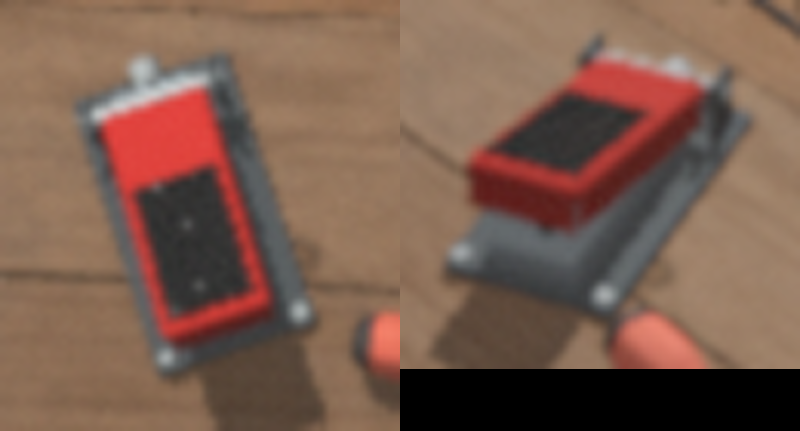

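The crop shows that the hinge (lugs, pale shaft) is on the far side and the free end looks to the robot. In the top crop the tread's free edge runs (162,327)-(270,293) and its hinge edge (100,117)-(208,88). I'll triangulate by fitting the tread's pose to its four corners in both views.

```bash
cat > h.py <<'E'
from rig import ctrl
import numpy as np,cv2
from scipy.optimize import least_squares
from scipy.spatial.transform import Rotation as R
def proj(n,P):
    p=ctrl.camera_params(n);E=np.array(p["extrinsics"])
    return cv2.projectPoints(np.array(P,float).reshape(-1,3),cv2.Rodrigues(E[:3,:3])[0],E[:3,3],np.array(p["mtx"]),None)[0][:,0]
E
python3 - <<'E'
from h import *
T=np.array([[162,327],[270,293],[208,88],[100,117]])/6.154+[179.5,154.5]
S=np.array([[70,165],[178,185],[300,80],[200,52]])/6.154+[179.5,154.5]
def corners(q,L=.132):
    x,y,yaw=q[:3];c,s=np.cos(yaw),np.sin(yaw);o=[]
    for l,w in((-.027,.029),(-.027,-.029),(L-.027,-.029),(L-.027,.029)):
        o.append([x+c*l*np.cos(.24)-s*w,y+s*l*np.cos(.24)+c*w,.062-l*np.sin(.24)])
    return o
for L in(.132,.105+.027):
  for k in("top","scene","both"):
    f=lambda q:np.concatenate(([(proj("top",corners(q))-T).ravel()] if k!="scene" else [])+([(proj("scene",corners(q))-S).ravel()] if k!="top" else []))
    r=least_squares(f,[.4,.13,.2]);print(k,r.x.round(4),np.round(r.fun,1))
  break
# free: triangulate each corner independently
P=[ (lambda e:np.array(e["mtx"])@np.array(e["extrinsics"])[:3])(ctrl.camera_params(n)) for n in("top","scene")]
X=cv2.triangulatePoints(*P,T.T.copy(),S.T.copy());print((X[:3]/X[3]).T.round(3))
s=ctrl.sense();M=R.from_rotvec(s["ee_rot"]).as_matrix();print(M.round(3).tolist())
tgt=np.array([*r.x[:2],.16]);print("off cm",(M.T@(tgt-s["ee_pos"])*100).round(2))
print("yaw x_tool",np.arctan2(M[1,0],M[0,0]))
E
```

```text
top [0.4905 0.1254 0.3287] [ 0.1  1.7  0.5  1.2 -0.5 -2.1 -0.2 -1. ]
scene [0.4847 0.1223 0.373 ] [-1.1 -0.7  0.8  1.   0.9 -0.5 -0.6 -0. ]
both [0.488  0.1246 0.3506] [ 0.6  2.7  0.9  1.8 -1.  -1.3 -0.6  0.1 -0.8 -1.8  0.8  0.1  1.8 -1.
  0.4 -0.8]
[[0.461 0.148 0.054]
 [0.477 0.093 0.064]
 [0.587 0.13  0.038]
 [0.573 0.186 0.035]]
[[-0.95, 0.312, -0.001], [0.312, 0.95, -0.001], [0.0, -0.001, -1.0]]
off cm [-42.49 -27.9    7.1 ]
yaw x_tool 2.824752150633754
```

The fit puts the press point near (0.489, 0.126), and the triangulated heights match the tread to within about 8 mm. I'll move above it with the fingers shut.

Emit:
play_rows --offset '[[-2.5,-1.6,0],[-7.2,-4.7,1],[-12,-7.9,2],[-17,-11,3],[-22,-14.3,4],[-27,-17.6,5],[-32,-20.8,6],[-36.5,-23.8,7],[-40.5,-26.4,8],[-42.6,-27.7,9]]' --rotation '[[0,0,0],[0,0,0],[0,0,0],[0,0,0],[0,0,0],[0,0,0],[0,0,0],[0,0,0],[0,0,0],[0,0,0]]' --fingers 1

```text
time: 1.35
ee_pos: [0.4911, 0.1246, 0.1407]
ee_rot: [0.5, 3.102, -0.0]
contact_force: [-0.8, 0.8, -0.3]
finger_gap: 0.0004
gripper_force: 0.0
```

```bash
python3 - <<'E'
from h import *
s=ctrl.sense();print(s["time"],s["ee_pos"],s["contact_force"],s["finger_gap"],s["qd"].round(2) if hasattr(s["qd"],'round') else s["qd"])
M=R.from_rotvec(s["ee_rot"]).as_matrix()
im=ctrl.read_camera("wrist")[:,:,::-1].copy();p=ctrl.camera_params("wrist");H=np.array(p["hand_eye"]);K=np.array(p["mtx"])
for z in(.062,):
  for x,y in((.489,.126),):
    t=M.T@(np.array([x,y,z])-s["ee_pos"]);c=np.linalg.inv(H)@[*t,1];u=K@c[:3];u=u[:2]/u[2];print(u)
    cv2.circle(im,tuple(int(v) for v in u),4,(0,255,0),1)
cv2.imwrite("pics/w1.png",im)
E
```

```text
1.35 [0.49110571 0.12459852 0.14068341] [-0.77390119  0.79399991 -0.34657856] 0.00040715551685642113 [-0.31  0.23  0.09 -0.12  0.01 -0.32]
[259.68059265 200.74393083]
```

View pics/w1.png

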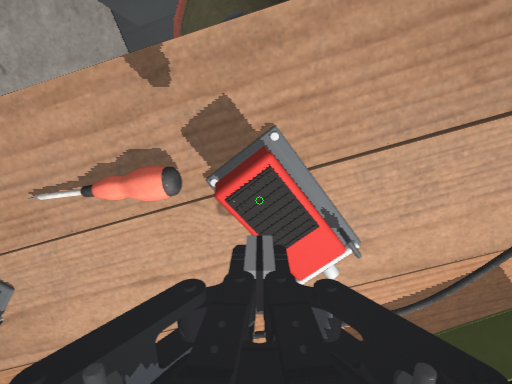

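The wrist view shows the red tread with its free edge at (217,190)-(268,150) and its hinge edge at (297,282)-(348,250). My target (260,201) sits slightly toward the hinge and to the side, so I'll refine it with this view.

```bash
python3 - <<'E'
from h import *
s=ctrl.sense();M=R.from_rotvec(s["ee_rot"]).as_matrix();e=np.array([0.49110571,0.12459852,0.14068341])
print(s["time"],s["ee_pos"])
p=ctrl.camera_params("wrist");H=np.array(p["hand_eye"]);K=np.array(p["mtx"]);print(H.round(3).tolist())
W=np.linalg.inv(H)
def pw(P):
    t=(np.array(P)-e)@M;c=t@W[:3,:3].T+W[:3,3];u=c@K.T;return u[:,:2]/u[:,2:]
def cor(q):
    x,y,yaw=q;c,S=np.cos(yaw),np.sin(yaw)
    return [[x+c*l*np.cos(.24)-S*w,y+S*l*np.cos(.24)+c*w,.062-l*np.sin(.24)] for l,w in((-.027,.029),(-.027,-.029),(.105,-.029),(.105,.029))]
I=np.array([[268,150],[217,190],[297,282],[348,250]])
for J in(I,I[[1,0,3,2]]):
    r=least_squares(lambda q:(pw(cor(q))-J).ravel(),[.489,.126,.35]);print(r.x.round(4),r.fun.round(1),pw([[*r.x[:2],.062]]).round())
    for z in(.058,.105):
        print("off cm",(M.T@(np.array([*r.x[:2],z])-s["ee_pos"])*100).round(2))
E
```

```text
1.4 [0.492085   0.12302203 0.1395675 ]
[[-0.0, -0.953, -0.302, 0.078], [1.0, -0.0, 0.0, 0.0], [-0.001, -0.302, 0.953, -0.142], [0.0, 0.0, 0.0, 1.0]]
[0.4841 0.1287 0.3123] [ 3.9 -2.6 -5.9  1.8  1.3  0.5  1.   1.5] [[261. 194.]]
off cm [0.94 0.31 8.16]
off cm [0.94 0.3  3.46]
[0.4866 0.1266 0.3301] [ 52.3 -38.6 -58.4  46.4 -49.3  34.6  51.7 -29. ] [[260. 198.]]
off cm [0.63 0.18 8.16]
off cm [0.63 0.17 3.46]
```

Emit:
play_rows --offset '[[0.2,0,1.0],[0.5,0,3.0],[0.5,0,5.0],[0.5,0,6.3],[0.5,0,7.0],[0.5,0,7.0],[0.5,0,7.0]]' --rotation '[[0,0,0],[0,0,0],[0,0,0],[0,0,0],[0,0,0],[0,0,0],[0,0,0]]'

```text
time: 2.28
ee_pos: [0.4855, 0.1284, 0.0718]
ee_rot: [0.495, 3.101, 0.001]
contact_force: [0.4, -0.0, 0.4]
finger_gap: -0.0002
gripper_force: 0.0
```

```bash
python3 - <<'E'
from h import *
ims=[]
for n,c in(("top",(150,225,175,265)),("scene",(145,220,170,260))):
    a=ctrl.read_camera(n)[c[0]:c[1],c[2]:c[3],::-1];ims.append(cv2.resize(a,(400,333),interpolation=cv2.INTER_CUBIC))
cv2.imwrite("pics/near.png",np.hstack(ims))
E
```

```text
(no output)
```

View pics/near.png

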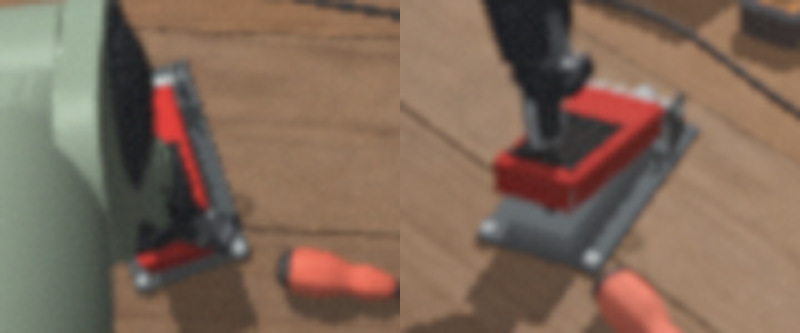

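```bash
python3 - <<'E'
from h import *
im=cv2.imread("pics/near.png")
for x,y,z,c in((.4855,.1284,.0718,(0,255,0)),(.4855,.1284,.061,(255,255,0)),(.4855,.12,.062,(0,255,255)),(.4905,.125,.062,(255,0,255))):
    u=(proj("scene",[x,y,z])[0]-[169.5,144.5])*4.444+[400,0];print(u.round());cv2.circle(im,tuple(int(v) for v in u),3,c,-1)
cv2.imwrite("pics/near2.png",cv2.resize(im[50:280,460:720],None,fx=2.3,fy=2.3))
E
```

```text
[546. 136.]
[548. 150.]
[557. 154.]
[558. 147.]
```

View pics/near2.png

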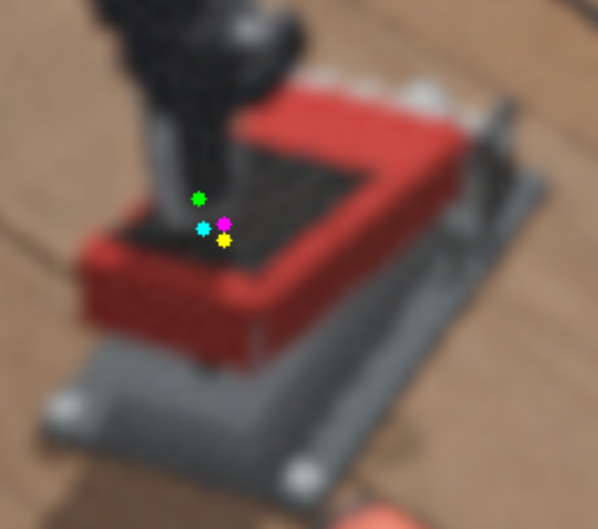

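The tip is over the rubber, about 4 mm to the +y side of the press point. I'll correct by 3 mm and press in steps.

Emit:
play_rows --offset '[[-0.2,-0.2,0.2],[-0.2,-0.2,0.6],[-0.2,-0.2,1.0],[-0.2,-0.2,1.4],[-0.2,-0.2,1.8],[-0.2,-0.2,2.2],[-0.2,-0.2,2.6],[-0.2,-0.2,2.8],[-0.2,-0.2,2.8]]' --rotation '[[0,0,0],[0,0,0],[0,0,0],[0,0,0],[0,0,0],[0,0,0],[0,0,0],[0,0,0],[0,0,0]]'

```text
time: 3.5
ee_pos: [0.4843, 0.1248, 0.0431]
ee_rot: [-0.496, -3.099, 0.004]
contact_force: [-5.1, -2.5, 10.3]
finger_gap: -0.0003
gripper_force: 4.7
```

Emit:
play_rows --offset '[[0,0,0.2],[0,0,0.4],[0,0,0.6],[0,0,0.7],[0,0,0.7]]' --rotation '[[0,0,0],[0,0,0],[0,0,0],[0,0,0],[0,0,0]]'

```text
time: 4.12
ee_pos: [0.484, 0.1248, 0.0368]
ee_rot: [-0.495, -3.099, 0.005]
contact_force: [-7.9, -4.3, 17.0]
finger_gap: 0.0002
gripper_force: 8.5
```

Emit:
play_rows --offset '[[0,0,0.2],[0,0,0.3],[0,0,0.3]]' --rotation '[[0,0,0],[0,0,0],[0,0,0]]'

```text
time: 4.5
ee_pos: [0.484, 0.1248, 0.0361]
ee_rot: [-0.495, -3.1, 0.005]
contact_force: [-15.3, -4.4, 41.5]
finger_gap: 0.0002
gripper_force: 20.9
```

It is on its stop: the force rises steeply with no further travel. I'll ease off slightly and hold.

Emit:
play_rows --offset '[[0,0,-0.1],[0,0,-0.15],[0,0,-0.15],[0,0,-0.15],[0,0,-0.15],[0,0,-0.15],[0,0,-0.15]]' --rotation '[[0,0,0],[0,0,0],[0,0,0],[0,0,0],[0,0,0],[0,0,0],[0,0,0]]'

```text
time: 5.38
ee_pos: [0.4841, 0.1248, 0.0365]
ee_rot: [-0.495, -3.1, 0.005]
contact_force: [-11.4, -3.9, 29.2]
finger_gap: 0.0001
gripper_force: 14.7
```

Emit:
play_rows --offset '[[0,0,-0.7],[0,0,-1.6],[0,0,-2.8],[0,0,-4.5],[0,0,-6.5],[0,0,-9],[0,0,-11],[0,0,-12],[0,0,-12],[0,0,-12]]' --rotation '[[0,0,0],[0,0,0],[0,0,0],[0,0,0],[0,0,0],[0,0,0],[0,0,0],[0,0,0],[0,0,0],[0,0,0]]'

```text
time: 6.62
ee_pos: [0.4857, 0.1257, 0.1539]
ee_rot: [-0.495, -3.101, 0.001]
contact_force: [-0.7, -0.8, 0.9]
finger_gap: -0.0001
gripper_force: 0.0
```

```bash
python3 - <<'E'
from h import *
s=ctrl.sense();print(s["time"],s["ee_pos"],s["contact_force"])
a=cv2.resize(ctrl.read_camera("scene")[145:220,170:260,::-1],(400,333));b=cv2.resize(cv2.imread("pics/scene1.png")[145:220,170:260],(400,333))
cv2.imwrite("pics/end.png",np.hstack([b,a]))
E
```

```text
6.625 [0.48573449 0.12567751 0.15387505] [-0.68083417 -0.82500019  0.85400845]
```

View pics/end.png

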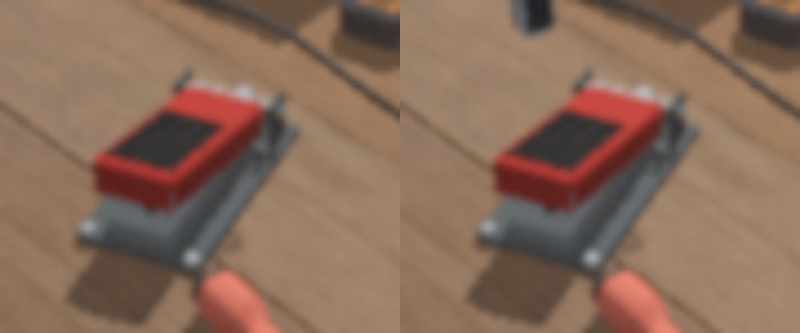

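The pedal looks the same before (left) and after (right), so it is fully back up, and the fingers are clear above it. I'm handing in.

```bash
python3 -c "from rig import ctrl;print(ctrl.hand_in())"
```

```text
the job is handed in; nothing more can be done
None
```

The red pedal was pressed down to its stop, held there for about 1.3 s and let go; it came all the way back up. The blue pedal was not touched. I handed the job in at about 6.7 s; the highest force read was about 44 N in all, through the fingertips.

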